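# Uncover the chip and hold the inspection scope over it

### The arm

A 6-joint arm with a two-finger parallel gripper is mounted at the origin on the work surface. World frame = base frame: x ahead of the robot, y to its left, z up, the work surface at z = 0. Lengths are in m, angles in rad, forces in N, time in s.
With the tool pointing down it reaches from about 0.425 to 0.95 m from the base axis. Payload 14.7 kg.
Tool frame: the origin (TCP) lies midway between the tips of the shut fingers; the grasp point (between the pads) lies 19 mm behind it; z points along the fingers, y is the line along which they close (so a half turn about z gives the same grasp; the last joint's range is limited). The gripper opens to 85 mm and grips with 20 to 120 N. Pads are 22 mm wide; open, the fingers measure 114 mm over their backs; the gripper's body (76 mm by 85 mm) begins 54 mm behind the grasp point. The pads swing forward as they close: fully open they stand 13 mm farther back than shut.
Start: joints at [1.182, 0.48, 1.596, -0, 1.065, -0.047], TCP at [0.218, 0.612, 0.194] pointing down, gripper open.
Joint ranges: [-2.75, 2.75], [-0.82, 2.05], [0.23, 2.67], [-1.56, 4.7], [0.09, 2.69], [-2.92, 2.92]. Speed limits (rad/s): [1.89, 1.89, 2.39, 3.01, 3.01, 3.01].

### API

Orientations are given as [roll, pitch, yaw] about the fixed x, y, z axes, in that order (R = Rz(yaw) Ry(pitch) Rx(roll)).
In Python, from cell import monitor, imaging, order gives the robot as it stands.
- The arm moves only by the tool apply_moves, never from a script. Its argument "targets" is a list that holds one entry, the list of rows, each a list of 7 numbers: the shift along the tool's x, y, z in mm, then the turn, a rotation vector about the tool's x, y, z in degrees, then the finger opening in mm, from 0 to 85.4. A call has 1 to 12 rows; each row is the pose to reach, as a shift and turn from the pose commanded when the call began, along the tool's axes at that moment; what a row does not reach only later rows make up. A row lasts 1/8 s, in which the tool goes at most 62.5 mm and 10.7 degrees, less where a joint would pass 70% of its speed; a pose out of reach is approached as far as the arm can. A call with a gripper value outside its range is refused whole. The fingers move at their own pace and stop on an object; "newtons" is the grip in N (left out, the last holds). Time passes only in rows, so rows that repeat a pose let the fingers close. It gives the time, the measured TCP pose, the force, the opening and the grip force at its end, in the units of the state.
- monitor.state(): the state, without advancing time (a new reading comes with each control period).
- imaging.snapshot(name): name is "scene" or "top" or "wrist"; returns the picture (384x512x3 uint8, red, green, blue); there is no depth.
- imaging.camera_model(name): a dict with "mtx" (3x3 intrinsics, pixels), "R" (3x3) and "t" (3): a world point X has camera coordinates R X + t; the wrist camera has in their place "T_tool_cam" (4x4, takes a point from camera to tool coordinates, whose origin is the TCP and whose axes are the flange's). Camera axes: x right, y down, z forward; pixel columns grow to the right and rows downward; lengths in m; the calibration is good to about 2 mm. The wrist camera is an equidistant fisheye: a pixel r from the principal point sees the ray r / f radians off the axis. A picture is of the moment at which its call begins: read the wrist's pose just before it. camera_model takes no time and is no camera call.
- order.close_job(): hands the job in; it is judged then, once.
The state is a dict: "clock": time; "joints": joint angles; "dq": joint speeds; "joint_efforts": joint torques, N m; "tcp_pos": TCP position; "eef_rot": TCP orientation; "wrist_force": force on the tool from outside, world axes, zero at the start; "torque": the same for the moment, N m; "grip_width": opening from 0.0 (shut) to 1.0 (fully open); "grasp_force": force on a finger pad.
Only numpy, scipy, OpenCV 4.12 (cv2) and the standard library are available. Lean on these libraries where they do the work, as an engineer would, in place of code of your own. Each camera call takes 0.05 s, during which the arm holds its last target. There are 200 camera calls.

### The job

Take the orange cover cap off the chip on the circuit board and set it down flat in the yellow tray. Then pick up the cordless inspection scope from its charging pad, carry it over whatever stands in between without bumping the scope or the cap into the solder spools or the socket block, and finish while still holding it upright and still about 10 mm above the chip: centred on it, its long side in line with the chip's long side, never touching the board. Leave the loose things on the bench where they are.

Things in the scene. Friction and masses are not known exactly. Their poses are not given: they have to be found in the camera images.
- cap: Orange plastic cover cap, 40 g, a box open below, 60 mm (its x) x 48 mm (its y) x 20 mm high, upright; on its top stands a grip fin 34 mm long (x), 12 mm thick (y), 26 mm tall, so the fin's top is 46 mm above the underside. Pinch the fin across its y. Origin: centre of the underside, z up. It starts standing loose on the circuit board over the chip, turned about as the board is.
- tray: Yellow open square tray, fixed, 140 x 140 x 25 mm, walls 4 mm, floor 4 mm thick. Origin: centre of the underside, z up. It is on the left or the right of the board, on the side opposite the charging pad.
- scope: Cordless hand-held inspection scope, about 170 g (can vary), standing upright on its charging pad: white light hood 52 mm (x) x 38 mm (y) x 22 mm high at the bottom, above it a black body 46 mm (x) x 34 mm (y) from 22 to 114 mm, a dark-blue head with a yellow button to 121 mm (button top 123 mm). Grip the black body across its y (34 mm). Its long side is x. Origin: centre of the underside, where the lens looks out downwards; z up. The two ends of x are interchangeable.
- pad: Grey charging pad, fixed, 90 (x) x 76 (y) x 12 mm, on which the scope starts. Origin: centre of the underside.
- board: Blue circuit board 150 (x) x 108 (y) mm on a black fixture 170 x 126 mm, fixed to the bench; board surface 20 mm above the bench; the parts on it (capacitors, connectors) rise to 32 mm above the bench, none of them inside a rectangle reaching 60 mm from the chip's centre along the board's x and 36 mm along its y. Origin: centre of the underside, z up.
- chip (a point): Centre of the top face of the chip on the board, 15 mm from the board's centre along the board's x and 24 mm above the bench: a black package 36 mm (x) x 24 mm (y) with a bright steel lid 28 x 17 mm. Its axes are the board's; its long side is x. Hidden under the cap at the start.
- spools: Obstacle: fixed rack of three solder spools on a rod, 170 (x) x 44 (y) x 68 mm high, long side roughly along world x, beside the board between it and either the tray or the pad. Origin: centre of the underside.
- sockets: Obstacle: fixed white block of mains sockets, 170 (x) x 40 (y) x 68 mm high, beside the board on the other side. Origin: centre of the underside.
- flux: Bystander: small amber bottle with white label and black cap, 40 mm across, 90 mm high, loose, origin under its centre.
- jar: Bystander: small jar with white label and blue lid, 52 mm across, 60 mm high, loose, origin under its centre.
- spool: Bystander: blue spool standing on end, 54 mm across, 41 mm high, loose, origin under its centre.
- driver: Bystander: red-handled screwdriver lying on the bench, loose.
- tweezers: Bystander: steel tweezers, 125 mm long, 6 mm high, lying on the bench, loose.
- meter: Bystander: yellow multimeter, 130 x 70 x 37 mm, lying on the bench, loose, origin under its centre.
- tape: Bystander: roll of amber tape lying flat, 64 mm across, 18 mm high, loose, origin under its centre.
There are look-alikes about, which are no part of the job. Leave any pink or red look-alike of the board alone.

How it is judged:
By the outcome, as a careful person would: the job done as asked, in the order asked, and still so for the second after the job is handed in, while the arm keeps its last pose, push and grip.
It also fails if it takes over 66 s, if anything falls off the work surface, if the arm or the gripper's body presses on something with over 40 N, if the wrist force passes 120 N, or if a joint passes its speed limit or range.

## Working session

There is one attempt and no reset: what is moved stays moved. The work goes in short steps, Python scripts to look and compute and a tool call to move; the robot and the scene stay as the last step left them, time stands still between calls to the robot, and variables do not carry over. Pictures are saved under pics/ and viewed, at most 10 in all, crops included, and the job is handed in when it is done.

Besides the shell and the picture viewer there is one more tool, called after ">>>" in YAML: its name, and indented under it one key for each argument. apply_moves: Moves the arm, as the interface text tells. Its arguments: {"type":"object","properties":{"targets":{"type":"array"},"newtons":{"type":"number"}},"required":["targets"]}

```bash
mkdir -p pics; ls; python3 - <<'E'
from cell import monitor, imaging
import cv2
s=monitor.state(); print(s)
for n in("top","scene","wrist"):
    im=imaging.snapshot(n); cv2.imwrite(f"pics/{n}0.png",im[:,:,::-1]); print(n,imaging.camera_model(n))
E
```

```text
pics
{'clock': 0.0, 'joints': array([ 1.18240075e+00,  4.80857601e-01,  1.59687267e+00, -4.31177401e-05,
        1.06509706e+00, -4.66212043e-02]), 'dq': array([-0.00067679,  0.00242357, -0.00013546, -0.00138865, -0.00075697,
        0.00185222]), 'joint_efforts': array([-3.11482872e-03, -9.50666857e+01, -4.30185843e+01, -1.35625360e-04,
        1.20743873e-02, -1.84895350e-05]), 'tcp_pos': array([0.21768666, 0.61197527, 0.19355615]), 'eef_rot': array([-3.14035755e+00, -1.98874019e-05,  2.79983918e+00]), 'wrist_force': array([ 0.25932757,  0.54519359, -0.42603177]), 'torque': array([ 0.03835269, -0.04188224, -0.0741255 ]), 'grasp_force': 0.0, 'grip_width': 0.9965698333378062}
top {'mtx': array([[369.58973211,   0.        , 256.50988942],
       [  0.        , 369.58973211, 189.93278858],
       [  0.        ,   0.        ,   1.        ]]), 'R': array([[-0.02012954, -0.99950859, -0.02402882],
       [-0.98320439,  0.0241502 , -0.180903  ],
       [ 0.18139441,  0.01998374, -0.98320736]]), 't': array([-0.07515819,  0.52734368,  0.91195161])}
scene {'mtx': array([[440.0351672 ,   0.    
[... 153 characters left out ...]
.94779591, -0.00943957],
       [ 0.57015157,  0.18376361, -0.8007235 ],
       [-0.75718781, -0.26060287, -0.59895974]]), 't': array([ 0.2685562 , -0.22166534,  1.6845739 ])}
wrist {'mtx': array([[297.31863964,   0.        , 254.03704616],
       [  0.        , 297.31863964, 194.17454747],
       [  0.        ,   0.        ,   1.        ]]), 'T_tool_cam': array([[ 3.45266496e-04, -9.57844244e-01, -2.87287809e-01,
         7.42666765e-02],
       [ 9.99999298e-01,  6.56434464e-04, -9.86800381e-04,
         4.49214548e-04],
       [ 1.13378668e-03, -2.87287267e-01,  9.57843798e-01,
        -1.78501632e-01],
       [ 0.00000000e+00,  0.00000000e+00,  0.00000000e+00,
         1.00000000e+00]])}
```

View pics/top0.png

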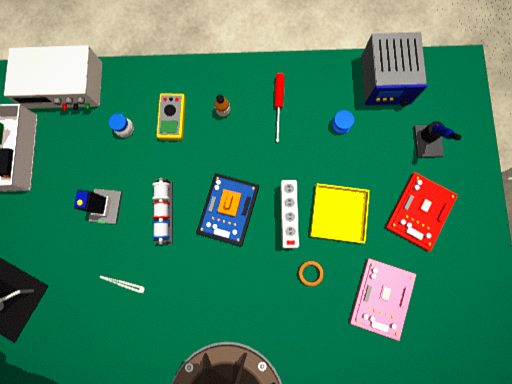

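View pics/scene0.png

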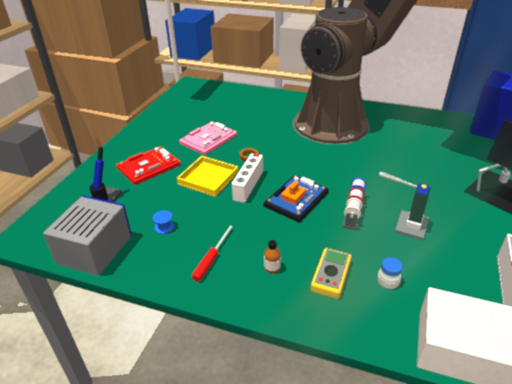

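The top view shows the board with the orange cap at (230,205), spools at (162,210), scope and pad at (97,203), socket block at (289,213), tray at (340,212) and the gripper at far left. The scene view shows the same layout, with the scope at (418,205) standing upright.

```bash
cat > h.py <<'E'
import numpy as np, cv2
from scipy.spatial.transform import Rotation as Ro
from cell import monitor, imaging
def cast(name,uv,z,s=None):
    """pixels (n,2) -> world points on plane z"""
    c=imaging.camera_model(name); K=c["mtx"]; uv=np.atleast_2d(np.asarray(uv,float))
    p=(uv-K[:2,2])/[K[0,0],K[1,1]]
    if name=="wrist":
        r=np.linalg.norm(p,axis=1,keepdims=True)+1e-12
        d=np.hstack([p/r*np.sin(r),np.cos(r)])
        T=c["T_tool_cam"]; Rt=Ro.from_euler("xyz",s["eef_rot"]).as_matrix()
        d=d@(Rt@T[:3,:3]).T; o=Rt@T[:3,3]+s["tcp_pos"]
    else:
        d=np.hstack([p,np.ones((len(p),1))])@c["R"]; o=-c["R"].T@c["t"]
    return o+d*((z-o[2])/d[:,2])[:,None]
def hsv(im): return cv2.cvtColor(im,cv2.COLOR_RGB2HSV)
def blobs(m,amin=40):
    cs,_=cv2.findContours(m.astype(np.uint8),cv2.RETR_EXTERNAL,cv2.CHAIN_APPROX_NONE)
    return sorted([c[:,0,:] for c in cs if cv2.contourArea(c)>amin],key=lambda c:-cv2.contourArea(c))
def rect(P):
    """min-area rect of world pts (mm): centre, long, short, yaw of long side deg"""
    (cx,cy),(w,h),a=cv2.minAreaRect((P[:,:2]*1000).astype(np.float32))
    if w<h: w,h,a=h,w,a+90
    return np.round([cx,cy,w,h,(a+90)%180-90],1)
def snap(n):
    s=monitor.state(); return s,imaging.snapshot(n)
def goto(s,pos,yaw_deg):
    """tool-axis shift mm + turn deg to reach pos (m) pointing down with tool yaw"""
    R0=Ro.from_euler("xyz",s["eef_rot"]); R1=Ro.from_euler("xyz",[np.pi,0,np.radians(yaw_deg)])
    return np.round(R0.inv().apply(np.asarray(pos)-s["tcp_pos"])*1000,1),np.round((R0.inv()*R1).as_rotvec(degrees=True),1)
E
python3 - <<'E'
from h import *
im=cv2.imread("pics/top0.png")[:,:,::-1]; H=hsv(im); h,s,v=[H[:,:,i].astype(int) for i in range(3)]
def show(n,m,z,box):
    M=np.zeros_like(m); x0,x1,y0,y1=box; M[y0:y1,x0:x1]=m[y0:y1,x0:x1]
    for b in blobs(M,25)[:3]: print(n,rect(cast("top",b,z)),b.mean(0).round())
show("board",(h>100)&(h<125)&(s>120)&(v>60),.02,(190,265,165,250))
show("fixture",~((h>60)&(h<95)&(s>120)),.012,(190,265,165,250))
show("cap",(h<20)&(s>150)&(v>120),.02+.02,(190,265,165,250))
show("tray",(h>24)&(h<34)&(s>150),.025,(300,380,170,255))
show("spools",~((h>60)&(h<95)&(s>120)),.06,(145,180,165,255))
show("sockets",~((h>60)&(h<95)&(s>120)),.068,(270,306,170,255))
show("pad",(s<60)&(v>70)&(v<190),.012,(70,130,180,230))
show("head",(h>110)&(h<130)&(s>150)&(v>60),.121,(70,130,180,230))
show("button",(h>20)&(h<34)&(s>150)&(v>120),.123,(70,130,180,230))
E
```

```text
board [483.1  -8.  152.4 110.2 -17.3] [226. 208.]
fixture [482.6  -8.1 168.7 125.7 -16.9] [228. 209.]
cap [497.2 -11.   45.8  19.7 -14.4] [228. 202.]
tray [ 463.7 -302.3  143.5  142.2   -8.8] [339. 213.]
spools [475.8 155.2 170.3  52.    1.2] [162. 212.]
sockets [ 4.600e+02 -1.679e+02  1.715e+02  4.410e+01 -3.000e-01] [289. 214.]
pad [498.7 324.6  90.   75.4  -7.2] [106. 206.]
head [500.  334.4  41.8  29.1  -7.4] [ 81. 199.]
```

```bash
python3 -c "
import cv2;a=cv2.imread('pics/top0.png')[160:260,60:380];cv2.imwrite('pics/crop.png',cv2.resize(a,(800,250),interpolation=cv2.INTER_CUBIC))"
```

```text
(no output)
```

View pics/crop.png

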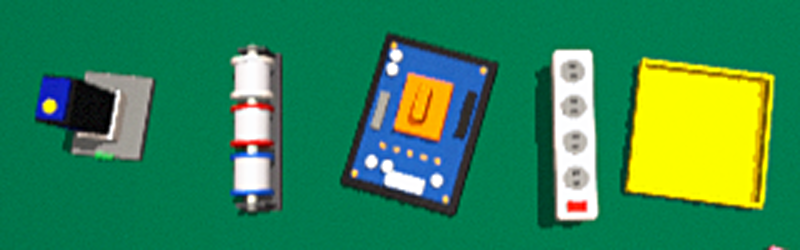

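The crop confirms the layout: the fin is at (422,103) with its long side along the board's x, the scope leans left only by perspective, and the tray is empty. I'll move above the cap next.

```bash
python3 -c "
from h import *
s=monitor.state(); print(goto(s,[.497,-.012,.23],163))"
```

```text
(array([-472.3, -494.4,  -35.8]), array([-0. , -0. , -2.6]))
```

>>> apply_moves:
  targets:
    - [[-40, -42, -15, 0, 0, 0, 85], [-80, -84, -30, 0, 0, 0, 85], [-120, -126, -36, 0, 0, 0, 85], [-160, -168, -36, 0, 0, 0, 85], [-200, -210, -36, 0, 0, -1, 85], [-240, -252, -36, 0, 0, -1, 85], [-280, -294, -36, 0, 0, -2, 85], [-320, -336, -36, 0, 0, -2, 85], [-360, -378, -36, 0, 0, -2.6, 85], [-400, -420, -36, 0, 0, -2.6, 85], [-440, -460, -36, 0, 0, -2.6, 85], [-472, -494, -36, 0, 0, -2.6, 85]]

```text
clock: 1.65
tcp_pos: [0.4976, -0.0134, 0.2302]
eef_rot: [3.142, 0.0, 2.844]
wrist_force: [-0.1, 0.6, -0.5]
grip_width: 1.001
grasp_force: 0.0
```

```bash
python3 - <<'E'
from h import *
s,im=snap("wrist"); cv2.imwrite("pics/w1.png",im[:,:,::-1]); print(s["clock"],s["tcp_pos"],s["eef_rot"],np.abs(s["dq"]).max())
E
```

```text
1.65 [ 0.49757356 -0.0133533   0.23018978] [3.14156590e+00 1.71493934e-04 2.84428116e+00] 0.674877739450964
```

View pics/w1.png

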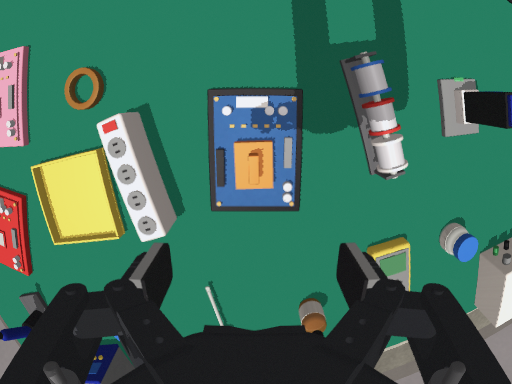

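The wrist view shows the cap at (254,165), its fin top around (253,168), the board straight in the image, the tray at left (80,195) and the scope at right (490,108).

```bash
python3 - <<'E'
from h import *
snap("wrist"); s,im=snap("wrist"); print(s["clock"],s["tcp_pos"],np.abs(s["dq"]).max())
cv2.imwrite("pics/w2raw.png",im[:,:,::-1])
H=hsv(im); h,S,v=[H[:,:,i].astype(int) for i in range(3)]
def box(m,x0,x1,y0,y1):
    M=np.zeros_like(m); M[y0:y1,x0:x1]=m[y0:y1,x0:x1]; return M
B=lambda m:box(m,200,312,80,220)
b=blobs(B((h>100)&(h<125)&(S>100)&(v>50)))[0]; print("board",rect(cast("wrist",b,.02,s)))
b=blobs(B(~((h>60)&(h<95)&(S>100))))[0]; print("fixt",rect(cast("wrist",b,.012,s)))
c=blobs(B((h<25)&(S>130)&(v>80)))[0]; print("cap top",rect(cast("wrist",c,.04,s)), c.min(0),c.max(0))
t=blobs(box((h>22)&(h<34)&(S>130)&(v>80),25,130,140,250))[0]; print("tray",rect(cast("wrist",t,.025,s)))
x0,y0=c.min(0);x1,y1=c.max(0)
cv2.imwrite("pics/cap.png",cv2.resize(im[y0-4:y1+5,x0-4:x1+5,::-1],None,fx=10,fy=10,interpolation=cv2.INTER_NEAREST))
print(x0-4,y0-4); print(v[(y0+y1)//2-5:(y0+y1)//2+6:5,x0:x1+1])
E
```

```text
1.75 [ 0.49854301 -0.01487352  0.2300622 ] 0.06948340360589554
board [482.8  -7.7 150.4 108.8 -17. ]
fixt [482.5  -7.7 169.  125.6 -17. ]
cap top [494.9 -13.2  60.5  46.7 -15.2] [235 140] [273 187]
tray [ 464.9 -295.6  152.8  139.7   81.1]
231 136
[[177 235 235 235 234 235 235 235 235 235 235 235 235 224 220 235 235 235
  235 235 235 235 235 234 208 171 184 185 185 216 234 235 235 235 235 235
  235 234 191]
 [159 218 235 235 235 235 235 235 235 235 235 235 235 235 235 235 235 235
  235 235 235 235 235 235 210 172 184 184 210 231 235 235 235 235 235 235
  235 235 205]
 [163 204 235 235 235 235 235 235 235 235 235 235 235 235 232 231 235 235
  235 235 235 235 235 235 210 174 184 184 208 230 235 235 234 235 235 234
  235 235 206]]
```

View pics/cap.png

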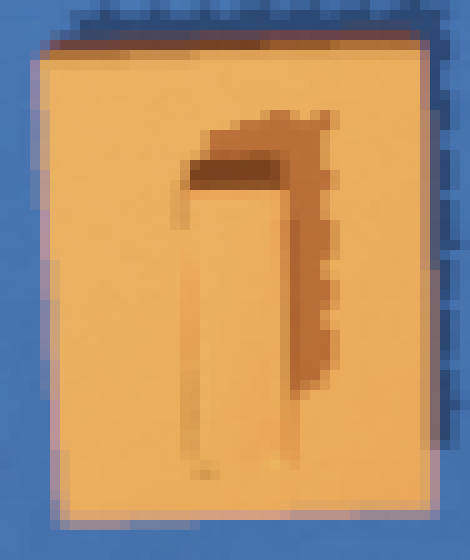

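The crop shows the fin top's corners at (190,188), (282,188), (292,462), (200,468), with the cap top's corners around (42,58) to (436,515).

```bash
python3 - <<'E'
from h import *
s=monitor.state(); s["tcp_pos"]=np.array([0.49854301,-0.01487352,0.2300622]) if abs(s["clock"]-1.8)>.2 else s["tcp_pos"]
print(s["clock"],s["tcp_pos"],s["eef_rot"])
f=lambda P:np.array(P)/10.-.5+[231,136]
fin=cast("wrist",f([(190,188),(282,188),(292,462),(200,468)]),.066,s); cap=cast("wrist",f([(42,58),(430,50),(436,515),(60,522)]),.04,s)
print("fin",rect(fin),"cap",rect(cap))
c=np.radians(-17); print("chip pred",np.array([482.8,-7.7])+15*np.array([np.cos(c),np.sin(c)]))
print(goto(s,[.4965,-.0125,.043],164))
E
```

```text
1.8 [ 0.49743569 -0.01306697  0.22990483] [-3.14141250e+00 -2.67171671e-04  2.84201852e+00]
fin [494.5 -11.3  33.7  11.  -15.3] cap [494.9 -11.3  60.1  48.4 -15.8]
chip pred [497.14457134 -12.08557557]
(array([  1. ,   0.3, 186.9]), array([-0. , -0. , -1.2]))
```

>>> apply_moves:
  targets:
    - [[3, 1, 50, 0, 0, -1.7, 85], [3, 1, 100, 0, 0, -1.7, 60], [3, 1, 140, 0, 0, -1.7, 50], [3, 1, 170, 0, 0, -1.7, 45], [3, 1, 186, 0, 0, -1.7, 40], [3, 1, 186, 0, 0, -1.7, 30], [3, 1, 186, 0, 0, -1.7, 0], [3, 1, 186, 0, 0, -1.7, 0], [3, 1, 186, 0, 0, -1.7, 0], [3, 1, 186, 0, 0, -1.7, 0], [3, 1, 186, 0, 0, -1.7, 0], [3, 1, 186, 0, 0, -1.7, 0]]
  newtons: 35

```text
clock: 3.3
tcp_pos: [0.4944, -0.0094, 0.0442]
eef_rot: [-3.142, -0.0, 2.875]
wrist_force: [0.2, -1.0, 0.5]
grip_width: 0.004
grasp_force: 0.0
```

```bash
python3 - <<'E'
from h import *
s,im=snap("wrist"); cv2.imwrite("pics/w3.png",im[:,:,::-1]); print(s["tcp_pos"],s["grip_width"],s["wrist_force"])
s,im2=snap("scene"); a=im2[130:260,200:400]; cv2.imwrite("pics/v3.png",np.hstack([im[:,100:420],cv2.resize(a,(480,384))[:, :]])[:,:,::-1])
E
```

```text
[ 0.49437859 -0.00943033  0.04420624] 0.0035353154020643586 [ 0.16436733 -0.99119507  0.47074007]
```

View pics/v3.png

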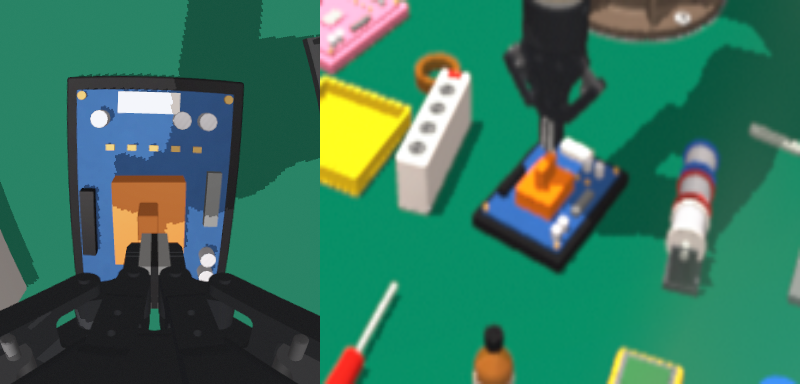

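The view shows the fingers shut without the fin between them: the fin's end face is at (150,215) in the left half, just ahead of the fingers. I'll measure where the cap is now and how the fin sits relative to the fingertips.

```bash
python3 - <<'E'
from h import *
im=cv2.imread("pics/w3.png")[:,:,::-1]; s=monitor.state(); H=hsv(im); h,S,v=[H[:,:,i].astype(int) for i in range(3)]
m=(h<25)&(S>130)&(v>60); m[:160]=0
print("wall bottom",(cast("wrist",[(213,176),(285,176)],.02,s)*1000).round(1).tolist())
print("wall top",(cast("wrist",[(214,208),(285,208)],.04,s)*1000).round(1).tolist())
print("fin low",(cast("wrist",[(237,204),(259,204)],.04,s)*1000).round(1).tolist())
print("fin top?",(cast("wrist",[(240,235)],.066,s)*1000).round(1).tolist())
sc=imaging.snapshot("scene"); H=hsv(sc)
t=imaging.snapshot("top"); o=hsv(t); M=np.zeros(o.shape[:2]); 
g=lambda A:(A[:,:,0]<20)&(A[:,:,1]>150)&(A[:,:,2]>120)
for n,A,(x0,x1,y0,y1) in(("scene",H,(260,330,160,220)),("top",o,(190,265,165,250))):
    k=np.zeros(A.shape[:2],bool);k[y0:y1,x0:x1]=g(A)[y0:y1,x0:x1]
    k0=np.zeros_like(k);k0[y0:y1,x0:x1]=g(hsv(cv2.imread(f"pics/{n}0.png")[:,:,::-1]))[y0:y1,x0:x1]
    for q in(k0,k):
        b=blobs(q,20)[0]; print(n,b.min(0),b.max(0),q.sum())
a=im[160:300,170:330]; cv2.imwrite("pics/fin3.png",cv2.resize(a[:,:,::-1],(800,600)[:2] if 0 else (640,560),interpolation=cv2.INTER_CUBIC))
E
```

```text
wall bottom [[461.0, -29.9, 20.0], [474.4, 18.9, 20.0]]
wall top [[478.0, -31.8, 40.0], [490.1, 13.1, 40.0]]
fin low [[479.2, -16.4, 40.0], [483.0, -2.6, 40.0]]
fin top? [[489.9, -16.2, 66.0]]
scene [282 181] [305 203] 326
scene [282 182] [305 203] 289
top [223 193] [232 210] 141Traceback (most recent call last):
  File "<stdin>", line 15, in <module>
IndexError: list index out of range
```

```bash
python3 - <<'E'
from h import *
im=cv2.imread("pics/w3.png"); sc=imaging.snapshot("scene")[:,:,::-1]
a=cv2.resize(im[170:310,200:310],(440,560),interpolation=cv2.INTER_CUBIC); b=cv2.resize(sc[120:225,260:327],(357,560),interpolation=cv2.INTER_CUBIC)
cv2.imwrite("pics/z3.png",np.hstack([a,b]))
c=imaging.camera_model("scene")
for P in([.4945,-.0095,.044],[.4945,-.0095,.066],[.495,-.0115,.066],[.4786,-.007,.066],[.511,-.016,.066]):
    q=c["mtx"]@(c["R"]@np.array(P)+c["t"]); q=q[:2]/q[2]; print(P,q.round(1),((q-[260,120])*5.33+[440,0]).round())
E
```

```text
[0.4945, -0.0095, 0.044] [295.3 189.4] [628. 370.]
[0.4945, -0.0095, 0.066] [295.6 183.4] [630. 338.]
[0.495, -0.0115, 0.066] [294.9 183.4] [626. 338.]
[0.4786, -0.007, 0.066] [297.8 180.5] [642. 322.]
[0.511, -0.016, 0.066] [291.9 186.3] [610. 353.]
```

View pics/z3.png

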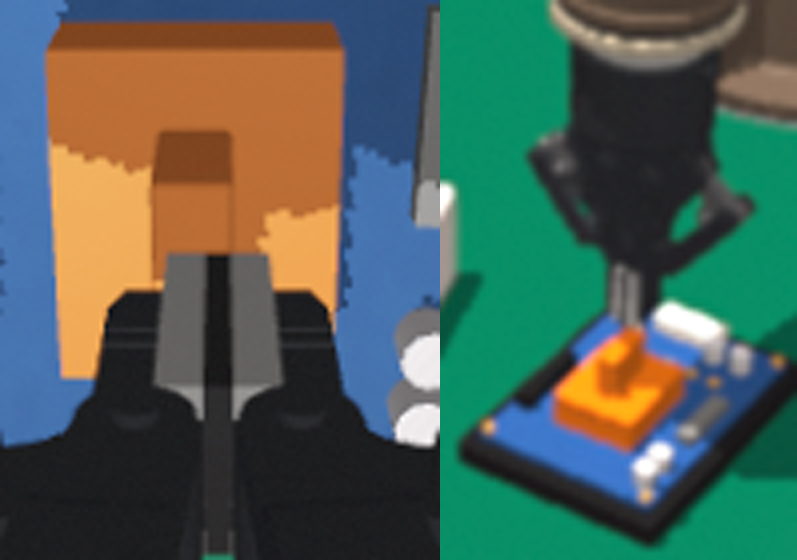

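The pictures show the fingertips about 35 mm behind the stated TCP: shut tips at zoom (215,255), and about 16 mm above the fin top. The fin is also about 3–4 mm off in tool −y. I'll open, correct sideways and go down in stages, watching the force.

>>> apply_moves:
  targets:
    - [[0, 0, 0, 0, 0, 0, 50], [0, 0, 0, 0, 0, 0, 50], [-2, -3, 0, 0, 0, 0, 50], [-2, -3, 0, 0, 0, 0, 50], [-2, -3, 8, 0, 0, 0, 50], [-2, -3, 15, 0, 0, 0, 50], [-2, -3, 20, 0, 0, 0, 50], [-2, -3, 20, 0, 0, 0, 50], [-2, -3, 20, 0, 0, 0, 50]]

```text
clock: 4.68
tcp_pos: [0.4956, -0.0128, 0.0242]
eef_rot: [-3.142, -0.0, 2.875]
wrist_force: [-0.1, 0.3, -0.0]
grip_width: 0.584
grasp_force: 0.0
```

```bash
python3 - <<'E'
from h import *
s,im=snap("wrist"); print(s["tcp_pos"],s["eef_rot"][2],s["wrist_force"],s["grip_width"])
sc=imaging.snapshot("scene")[:,:,::-1]
a=cv2.resize(im[170:310,185:325,::-1],(480,480),interpolation=cv2.INTER_CUBIC); b=cv2.resize(sc[140:220,260:310],(300,480),interpolation=cv2.INTER_CUBIC)
cv2.imwrite("pics/z4.png",np.hstack([a,b]))
E
```

```text
[ 0.49555375 -0.01280836  0.02419661] 2.8748531486645503 [-0.09878706  0.30199962 -0.03897588] 0.5841139442061103
```

View pics/z4.png

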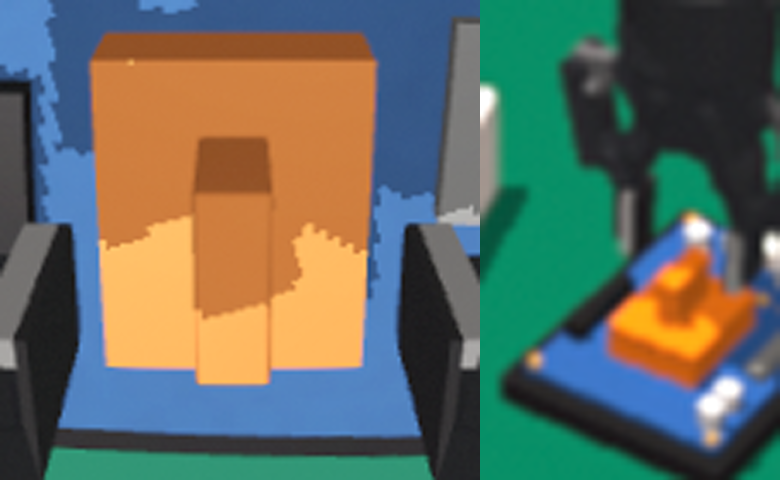

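The fingers straddle the fin (zoom 195–272) about centrally, the inner tip edges being at 75 and 400. The tips measure about 38–40 mm behind the reported TCP. I'll descend 18 mm more and close.

>>> apply_moves:
  targets:
    - [[0, -1, 8, 0, 0, 0, 50], [0, -1, 14, 0, 0, 0, 50], [0, -1, 18, 0, 0, 0, 50], [0, -1, 18, 0, 0, 0, 30], [0, -1, 18, 0, 0, 0, 0], [0, -1, 18, 0, 0, 0, 0], [0, -1, 18, 0, 0, 0, 0], [0, -1, 18, 0, 0, 0, 0], [0, -1, 18, 0, 0, 0, 0], [0, -1, 18, 0, 0, 0, 0]]
  newtons: 35

```text
clock: 6.02
tcp_pos: [0.4954, -0.0138, 0.0063]
eef_rot: [3.142, 0.0, 2.875]
wrist_force: [0.4, 0.1, 5.7]
grip_width: 0.131
grasp_force: 36.6
```

>>> apply_moves:
  targets:
    - [[0, 0, -8, 0, 0, 0, 0], [0, 0, -25, 0, 0, 0, 0], [0, 0, -60, 0, 0, 0, 0], [0, 0, -100, 0, 0, 0, 0], [0, 0, -130, 0, 0, 0, 0], [0, 0, -130, 0, 0, 0, 0], [-5, -30, -130, 0, 0, 0, 0], [-13, -80, -130, 0, 0, 0, 0], [-21, -130, -130, 0, 0, 0, 0], [-29, -180, -130, 0, 0, 0, 0], [-37, -230, -130, 0, 0, 0, 0], [-45, -280, -130, 0, 0, 0, 0]]

```text
clock: 7.52
tcp_pos: [0.4639, -0.2971, 0.1354]
eef_rot: [3.141, -0.001, 2.875]
wrist_force: [1.2, 0.1, -0.5]
grip_width: 0.132
grasp_force: 35.9
```

```bash
python3 - <<'E'
from h import *
for _ in range(3): s,im=snap("wrist")
cv2.imwrite("pics/w5.png",im[:,:,::-1]); print(s["tcp_pos"],s["eef_rot"][2],s["wrist_force"],s["grip_width"],s["grasp_force"])
H=hsv(im); h,S,v=[H[:,:,i].astype(int) for i in range(3)]
for b in blobs((h>22)&(h<34)&(S>130)&(v>60),300)[:2]: print("yellow",b.min(0),b.max(0),rect(cast("wrist",b,.025,s)))
for b in blobs((h<22)&(S>130)&(v>60),300)[:2]: print("orange",b.min(0),b.max(0))
t=imaging.snapshot("top"); cv2.imwrite("pics/t5.png",t[:,:,::-1])
# chip from top view + wrist: steel lid inside board
H=hsv(t); k=np.zeros(t.shape[:2],bool); k[190:220,215:245]=(H[190:220,215:245,1]<90)
for b in blobs(k,15): print("lid?",rect(cast("top",b,.024)),t[b[:,1],b[:,0]].mean(0).round())
E
```

```text
[ 0.46415595 -0.29986565  0.13540402] 2.871719562469098 [ 0.65343802  0.62273541 -1.13681501] 0.1308965975571856 35.89188516139984
yellow [173 107] [321 250] [ 463.6 -303.1  139.2  139.1   81.2]
orange [ 46 151] [140 296]
orange [208 187] [300 301]
lid? [497.2 -12.6  33.4  22.3 -16.4] [122. 116. 107.]
```

>>> apply_moves:
  targets:
    - [[0, -3, 40, 0, 0, 0, 0], [0, -3, 90, 0, 0, 0, 0], [0, -3, 120, 0, 0, 0, 0], [0, -3, 135, 0, 0, 0, 0], [0, -3, 140, 0, 0, 0, 0], [0, -3, 143, 0, 0, 0, 0], [0, -3, 143, 0, 0, 0, 0], [0, -3, 143, 0, 0, 0, 0]]

```text
clock: 8.72
tcp_pos: [0.4645, -0.2989, -0.0061]
eef_rot: [-3.141, 0.001, 2.875]
wrist_force: [-0.2, 0.1, -0.6]
grip_width: 0.134
grasp_force: 35.9
```

>>> apply_moves:
  targets:
    - [[0, -3, 1.5, 0, 0, 0, 0], [0, -3, 3, 0, 0, 0, 0], [0, -3, 3.5, 0, 0, 0, 0], [0, -3, 3.5, 0, 0, 0, 0]]

```text
clock: 9.22
tcp_pos: [0.4634, -0.3019, -0.0097]
eef_rot: [-3.141, 0.001, 2.875]
wrist_force: [-3.9, -0.4, 14.7]
grip_width: 0.133
grasp_force: 38.0
```

>>> apply_moves:
  targets:
    - [[0, 0, -0.5, 0, 0, 0, 0], [0, 0, -0.5, 0, 0, 0, 45], [0, 0, -0.5, 0, 0, 0, 45], [0, 0, -0.5, 0, 0, 0, 45], [0, 0, -0.5, 0, 0, 0, 45], [0, 0, -30, 0, 0, 0, 45], [0, 0, -80, 0, 0, 0, 60], [0, 0, -140, 0, 0, 0, 70], [0, 0, -200, 0, 0, 0, 85], [0, 0, -240, 0, 0, 0, 85], [0, 0, -240, 0, 0, 0, 85]]

```text
clock: 10.6
tcp_pos: [0.4648, -0.3026, 0.233]
eef_rot: [-3.14, 0.005, 2.875]
wrist_force: [0.3, 0.1, -0.8]
grip_width: 0.994
grasp_force: 0.0
```

```bash
python3 - <<'E'
from h import *
s,im=snap("wrist"); cv2.imwrite("pics/w6.png",im[:,:,::-1]); print(s["clock"],s["tcp_pos"],s["eef_rot"],s["grip_width"])
H=hsv(im); h,S,v=[H[:,:,i].astype(int) for i in range(3)]
for b in blobs((h<22)&(S>130)&(v>60),200)[:3]: print("orange",b.min(0),b.max(0),rect(cast("wrist",b,.024,s)))
print(goto(s,[.497,.32,.26],173))
E
```

```text
10.6 [ 0.46477399 -0.30257791  0.23298069] [-3.13951883  0.00539914  2.87490811] 0.9937629430500508
orange [ 81 138] [166 256] [ 463.5 -511.5  168.6  125.6  -30.7]
orange [260  15] [307  60] [ 313.  -222.5   61.6   60.8  -61.4]
orange [237 138] [273 183] [ 462.2 -300.7   61.3   47.3  -14.5]
(array([132.8, 609. , -29. ]), array([-0.1,  0.3, -8.3]))
```

>>> apply_moves:
  targets:
    - [[11, 50, -10, 0, 0, -1, 85], [22, 101, -20, 0, 0, -2, 85], [33, 152, -29, 0, 0, -3, 85], [44, 203, -29, 0, 0, -4, 85], [55, 254, -29, 0, 0, -5, 85], [66, 305, -29, 0, 0, -6, 85], [77, 356, -29, 0, 0, -7, 85], [88, 407, -29, 0, 0, -8, 85], [99, 458, -29, 0, 0, -8.3, 85], [111, 509, -29, 0, 0, -8.3, 85], [122, 560, -29, 0, 0, -8.3, 85], [133, 609, -29, 0, 0, -8.3, 85]]

```text
clock: 12.15
tcp_pos: [0.4946, 0.3224, 0.2568]
eef_rot: [-3.14, -0.002, 3.02]
wrist_force: [1.0, -1.1, 0.0]
grip_width: 0.994
grasp_force: 0.0
```

```bash
python3 - <<'E'
from h import *
for _ in range(6): s,im=snap("wrist")
cv2.imwrite("pics/w7.png",im[:,:,::-1]); print(s["clock"],s["tcp_pos"],s["eef_rot"],np.abs(s["dq"]).max())
H=hsv(im); h,S,v=[H[:,:,i].astype(int) for i in range(3)]
y0,y1,x0,x1=60,270,160,350
def bl(m,a=60):
    M=np.zeros_like(m);M[y0:y1,x0:x1]=m[y0:y1,x0:x1]; return blobs(M,a)
for b in bl((h>105)&(h<135)&(S>120)&(v>40))[:2]: print("head",b.min(0),b.max(0),rect(cast("wrist",b,.121,s)))
for b in bl((h>22)&(h<34)&(S>130)&(v>120),20)[:2]: print("button",b.min(0),b.max(0),rect(cast("wrist",b,.123,s)))
for b in bl((S<60)&(v>80))[:3]: print("grey",b.min(0),b.max(0),rect(cast("wrist",b,.012,s)),im[b[:,1],b[:,0]].mean(0).round())
E
```

```text
12.4 [0.49467877 0.32050092 0.25712426] [-3.13975848e+00 -2.04108531e-03  3.02045126e+00] 0.021674558414798376
head [251 162] [277 198] [500.  331.1  40.5  28.8  -6.9]
head [255 150] [272 154] [469.  333.9  18.2   4.3  83.3]
grey [233 131] [285 191] [497.9 327.1  88.9  75.4  -7.8] [128. 133. 128.]
grey [160 190] [167 216] [544.8 172.6  42.8  11.7 -12.6] [121. 117. 117.]
```

```bash
python3 - <<'E'
from h import *
im=cv2.imread("pics/w7.png")[:,:,::-1]; s=monitor.state(); print(s["tcp_pos"])
H=hsv(im); h,S,v=[H[:,:,i].astype(int) for i in range(3)]
def bl(m,a=10):
    M=np.zeros_like(m);M[110:215,215:300]=m[110:215,215:300]; return blobs(M,a)
for b in bl((h>105)&(h<135)&(S>120)&(v>40))[:1]: print("head",rect(cast("wrist",b,.133,s)))
for b in bl((h>18)&(h<36)&(S>110)&(v>100),5)[:2]: print("button",rect(cast("wrist",b,.135,s)))
for b in bl((v<60),5)[:3]: print("black",b.min(0),b.max(0),rect(cast("wrist",b,.126,s)))
for b in bl((S<40)&(v>200),5)[:3]: print("white",b.min(0),b.max(0),rect(cast("wrist",b,.034,s)))
for b in bl((v<60)|((h>105)&(h<135)&(S>120)&(v>40))|((h>18)&(h<36)&(S>110)&(v>100)))[:1]: print("scope all",b.min(0),b.max(0),rect(cast("wrist",b,.126,s)))
cv2.imwrite("pics/w7c.png",cv2.resize(im[110:215,215:300,::-1],(480,593),interpolation=cv2.INTER_CUBIC))
E
```

```text
[0.49493844 0.32008294 0.25754886]
head [497.4 330.7  39.1  27.8  -6.9]
button [489.8 331.8   9.6   9.4  -6.8]
black [249 148] [279 198] [491.8 331.4  55.   32.1  -6.8]
black [249 186] [250 198] [510.4 313.4  13.6   1.1  -7.2]
white [248 145] [274 153] [473.6 330.7  36.7  10.6 -81. ]
scope all [249 148] [279 198] [491.8 331.4  55.   32.2  -7.2]
```

View pics/w7c.png

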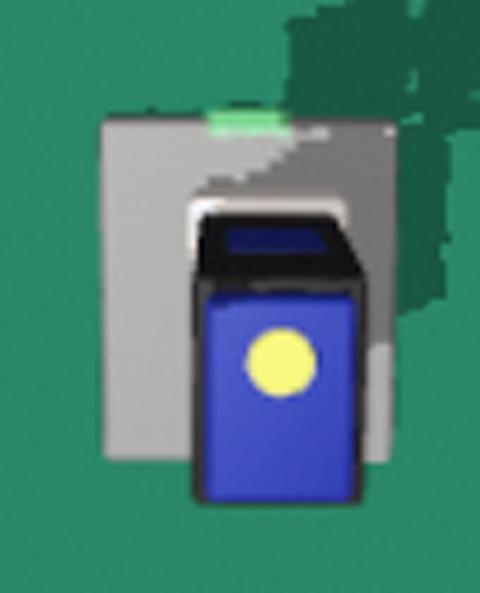

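The crop shows the scope's head (200–360, 290–500) with the yellow button and the pad behind, and the scope is upright and square to the pad. The scope centre is about (497.5, 330.7) mm, with its long side at −7°.

```bash
python3 -c "
from h import *
s=monitor.state(); print(s['tcp_pos'],s['eef_rot'],goto(s,[.4975,.3305,.05],173))"
```

```text
[0.49493844 0.32008294 0.25754886] [-3.14015287e+00 -1.56662086e-03  3.01956223e+00] (array([ -1.6,  11. , 207.5]), array([-0.1, -0.1,  0. ]))
```

>>> apply_moves:
  targets:
    - [[-1, 5, 20, 0, 0, 0, 85], [-1.5, 11, 50, 0, 0, 0, 85], [-1.5, 11, 80, 0, 0, 0, 85], [-1.5, 11, 110, 0, 0, 0, 85], [-1.5, 11, 140, 0, 0, 0, 85], [-1.5, 11, 165, 0, 0, 0, 85], [-1.5, 11, 185, 0, 0, 0, 85], [-1.5, 11, 200, 0, 0, 0, 85], [-1.5, 11, 208, 0, 0, 0, 85], [-1.5, 11, 208, 0, 0, 0, 85]]

```text
clock: 13.7
tcp_pos: [0.4983, 0.3314, 0.0505]
eef_rot: [-3.141, -0.0, 3.019]
wrist_force: [-0.1, 2.0, 0.1]
grip_width: 0.996
grasp_force: 0.0
```

```bash
python3 - <<'E'
from h import *
for _ in range(3): s,im=snap("wrist")
cv2.imwrite("pics/w8.png",im[:,:,::-1]); print(s["clock"],s["tcp_pos"],s["eef_rot"],s["wrist_force"])
H=hsv(im); h,S,v=[H[:,:,i].astype(int) for i in range(3)]
def bl(m,a=60):
    M=np.zeros_like(m);M[60:384,180:330]=m[60:384,180:330]; return blobs(M,a)
for b in bl((h>105)&(h<135)&(S>120)&(v>40))[:2]: print("head",b.min(0),b.max(0),rect(cast("wrist",b,.133,s)))
print("tip row check",[int(x) for x in v[240,150:360:6]])
E
```

```text
13.8 [0.49871875 0.33184163 0.05125359] [3.14111643e+00 6.16699098e-04 3.01957649e+00] [-0.18459337 -0.02029412  0.40005302]
head [215 249] [287 330] [494.3 331.7  40.   27.3  -7.1]
head [231 195] [272 215] [457.7 336.5  14.3   7.3  83.1]
tip row check [159, 158, 158, 157, 158, 158, 158, 158, 158, 195, 92, 30, 30, 31, 30, 30, 30, 29, 30, 29, 30, 29, 29, 30, 108, 158, 158, 158, 158, 158, 158, 158, 157, 158, 158]
```

>>> apply_moves:
  targets:
    - [[0, 0, 0, 0, 0, 0, 50], [0, 0, 0, 0, 0, 0, 30], [0, 0, 0, 0, 0, 0, 10], [0, 0, 0, 0, 0, 0, 10], [0, 0, 0, 0, 0, 0, 10], [0, 0, 0, 0, 0, 0, 10], [0, 0, 0, 0, 0, 0, 10]]
  newtons: 60

```text
clock: 14.72
tcp_pos: [0.4984, 0.3318, 0.0509]
eef_rot: [3.141, 0.0, 3.02]
wrist_force: [-1.1, -0.7, 5.7]
grip_width: 0.392
grasp_force: 59.4
```

>>> apply_moves:
  targets:
    - [[0, 0, -5, 0, 0, 0, 10], [0, 0, -15, 0, 0, 0, 10], [0, 0, -35, 0, 0, 0, 10], [0, 0, -60, 0, 0, 0, 10], [0, 0, -85, 0, 0, 0, 10], [0, 0, -105, 0, 0, 0, 10], [0, 0, -120, 0, 0, 0, 10], [0, 0, -120, 0, 0, 0, 10], [0, 0, -120, 0, 0, 0, 10]]

```text
clock: 15.85
tcp_pos: [0.498, 0.3315, 0.1701]
eef_rot: [-3.141, -0.001, 3.02]
wrist_force: [0.2, -0.3, -1.9]
grip_width: 0.392
grasp_force: 59.8
```

```bash
python3 - <<'E'
from h import *
for _ in range(3): s,im=snap("wrist")
cv2.imwrite("pics/w9.png",im[:,:,::-1]); print(s["clock"],s["tcp_pos"],s["eef_rot"],s["wrist_force"],s["torque"])
H=hsv(im); h,S,v=[H[:,:,i].astype(int) for i in range(3)]
def bl(m,a=60):
    M=np.zeros_like(m);M[60:384,180:330]=m[60:384,180:330]; return blobs(M,a)
z=s["tcp_pos"][2]-.0509+.133
for b in bl((h>105)&(h<135)&(S>120)&(v>40))[:2]: print("head",b.min(0),b.max(0),rect(cast("wrist",b,z,s)))
for b in bl((S<50)&(v>170)): print("white",b.min(0),b.max(0),rect(cast("wrist",b,z-.133+.034,s)))
c=np.radians(-17); print(goto(s,[.4985,-.0125,s["tcp_pos"][2]],163))
E
```

```text
15.95 [0.49785107 0.33143994 0.16981981] [-3.14069638e+00 -1.16330574e-03  3.01972798e+00] [-0.57423388  0.26161641 -2.98830465] [-0.0255858  -0.06771086  0.00271858]
head [218 250] [290 330] [493.7 332.7  39.4  27.3  -7. ]
head [233 196] [275 216] [457.4 337.1  14.6   7.3  83.1]
white [217 136] [280 208] [467.1 332.3  50.1  42.1  -6.8]
(array([-4.250e+01, -3.413e+02,  3.000e-01]), array([-0.1, -0.1, 10. ]))
```

>>> apply_moves:
  targets:
    - [[-1, -10, 0, 0, 0, 0, 10], [-4, -35, 0, 0, 0, 1, 10], [-8, -70, 0, 0, 0, 2, 10], [-13, -108, 0, 0, 0, 3, 10], [-18, -146, 0, 0, 0, 4, 10], [-23, -184, 0, 0, 0, 5, 10], [-28, -222, 0, 0, 0, 6, 10], [-32, -260, 0, 0, 0, 7, 10], [-37, -295, 0, 0, 0, 8, 10], [-40, -320, 0, 0, 0, 9, 10], [-42, -335, 0, 0, 0, 10, 10], [-42.5, -341, 0, 0, 0, 10, 10]]

```text
clock: 17.5
tcp_pos: [0.4989, -0.0126, 0.1706]
eef_rot: [3.142, -0.0, 2.844]
wrist_force: [-0.8, 0.5, -2.0]
grip_width: 0.397
grasp_force: 59.8
```

```bash
python3 - <<'E'
from h import *
for _ in range(5): s,im=snap("wrist")
cv2.imwrite("pics/w10.png",im[:,:,::-1]); print(s["clock"],s["tcp_pos"],s["eef_rot"],s["grip_width"],s["grasp_force"],np.abs(s["dq"]).max())
H=hsv(im); h,S,v=[H[:,:,i].astype(int) for i in range(3)]
for b in blobs((h>100)&(h<125)&(S>100)&(v>40),100)[:5]: print("blue",b.min(0),b.max(0),rect(cast("wrist",b,.02,s)))
g=(~((h>60)&(h<95)&(S>100))); g[:20]=0; g[250:]=0
for b in blobs(g,400)[:5]: print("nongreen",b.min(0),b.max(0))
E
```

```text
17.7 [ 0.49902488 -0.01136711  0.17064946] [ 3.14148418e+00 -1.58626474e-04  2.84575223e+00] 0.3893488358166145 59.824193716049194 0.006296527530773398
blue [204  92] [302 221] [482.2  -7.4 150.3 108.6 -16.8]
blue [218 250] [291 330] [656.1 -58.6 134.5  93.8 -17. ]
blue [233 196] [275 216] [536.4 -22.6  49.8  24.8  73.1]
blue [472 249] [498 279] [749.5 313.4  70.6  51.2  41.2]
blue [  0 342] [ 17 356] [ 714.1 -683.3  120.    32.4  -81.4]
nongreen [193  84] [315 249]
nongreen [  6 112] [163 249]
nongreen [352  42] [430 191]
nongreen [459  77] [501 141]
nongreen [39 63] [ 81 110]
```

>>> apply_moves:
  targets:
    - [[0, 0, 10, 0, 0, 0, 10], [0, 0, 30, 0, 0, 0, 10], [0, 0, 50, 0, 0, 0, 10], [0, 0, 68, 0, 0, 0, 10], [0, 0, 80, 0, 0, 0, 10], [0, 0, 86, 0, 0, 0, 10], [0, 0, 87, 0, 0, 0, 10], [0, 0, 87, 0, 0, 0, 10]]

```text
clock: 18.75
tcp_pos: [0.4994, -0.0119, 0.0841]
eef_rot: [3.141, 0.001, 2.845]
wrist_force: [-0.1, -0.6, -1.6]
grip_width: 0.39
grasp_force: 59.9
```

```bash
python3 - <<'E'
from h import *
for _ in range(5): s,im=snap("wrist")
cv2.imwrite("pics/w11.png",im[:,:,::-1]); print(s["clock"],s["tcp_pos"],s["eef_rot"],s["wrist_force"])
zu=s["tcp_pos"][2]-.0389
H=hsv(im); h,S,v=[H[:,:,i].astype(int) for i in range(3)]
for b in blobs((h>100)&(h<125)&(S>100)&(v>40),100)[:3]: print("blue",b.min(0),b.max(0),rect(cast("wrist",b,.02,s)))
for b in blobs((h>100)&(h<125)&(S>100)&(v>40),100)[:3]: print("head",rect(cast("wrist",b,zu+.121,s)))
m=(S<60)&(v>90); k=np.zeros_like(m); k[120:225,200:310]=m[120:225,200:310]
for b in blobs(k,40): print("white",b.min(0),b.max(0),im[b[:,1],b[:,0]].mean(0).round())
# hood rows profile
for r in range(124,222,5): print(r,"".join("#" if v[r,c]>190 and S[r,c]<60 else "+" if S[r,c]<70 and v[r,c]>70 else "b" if 100<h[r,c]<125 and S[r,c]>100 and v[r,c]>40 else "." for c in range(205,305)))
E
```

```text
18.95 [ 0.49936239 -0.01196865  0.08409649] [3.14144573e+00 7.70416521e-04 2.84513982e+00] [-0.09416725  0.21227904 -1.93363406]
blue [187  86] [319 245] [477.5  -6.1 139.9 108.4 -16.9]
blue [218 250] [291 330] [596.6 -41.1  99.3  69.1 -16.9]
blue [233 196] [274 216] [508.2 -14.9  35.8  18.3  73.1]
head [447.9   3.7  55.6  43.1 -16.9]
head [495.2 -10.2  39.4  27.4 -16.9]
head [4.601e+02 2.000e-01 1.420e+01 7.300e+00 7.310e+01]
white [226 173] [280 191] [147. 142. 141.]
white [298 154] [309 200] [114. 114. 114.]
124 bbbbbbbbbbbbbbbbbbbbbbbbbbbbbbbbbbbbbbbbbbbbbbbbbbbbbbbbbbbbbbbbbbbbbbbbbbbbbbbbbbbbbbbbbbbbbbbbbbbb
129 bbbbbbbbbbbbbbbbbbbbbbbbbbbbbbbbbbbbbbbbbbbbbbbbbbbbbbbbbbbbbbbbbbbbbbbbbbbbbbbbbbbbbbbbbbbbbbbbbbbb
134 bbbbbbb+.......+bbbbbbbbbb........bbbbbbbbbb+.......+bbbbbbbbb........+bbbbbbbbbb........bbbbbbbbbbb
139 bbbbbbbbbbbbbbbbbbbbbbbbbbbbbbbbbbbbbbbbbbbbbbbbbbbbbbbbbbbbbbbbbbbbbbbbbbbbbbbbbbbbbbbbbbbbbbbbbbbb
144 bbbbbbbbbbbbbbbbbbbbbbbbbbbbbbbbbbbbbbbbbbbbbbbbbbbbbbbbbbbbbbbbbbbbbbbbbbbbbbbbbbbbbbbbbbbbbbbbbbbb
149 bbbbbbbbbbbbbbbbbbbbbbbbbbbbbbbbbbbbbbbbbbbbbbbbbbbbbb
[... 816 characters left out ...]
............................................++bbbbbbbbbbbbbbbbb+++++++
194 .bbbbbbbbbbbbbbbbbbbbb.....................................................bbbbbbbbbbbbbbbbb.+++++++
199 .bbbbbbbbbbbbbbbbbbbb..........bbbbbbbbbbbbbbbbbbbbbbbbbbbbbbbbbbbb..........bbbbbbbbbbbbbbb.+++++++
204 .bbbbbbbbbbbbbbbbbb...........bbbbbbbbbbbbbbbbbbbbbbbbbbbbbbbbbbbbbb...........bbbbbbbbbbbbbbbbbbbbb
209 .bbbbbbbbbbbbbbbbb...........bbbbbbbbbbbbbbbbbbbbbbbbbbbbbbbbbbbbbbbb...........bbbbbbbbbbbbbbbbbbbb
214 ..bbbbbbbbbbbbbb............bbbbbbbbbbbbbbbbbbbbbbbbbbbbbbbbbbbbbbbbbb............bbbbbbbbbbbbbbbbbb
219 ..bbbbbbbbbbbbb....................................................................bbbbbbbbbbbbbbbbb
```

```bash
cat > meas.py <<'E'
from h import *
def meas(s,im,zu):
    """scope centre in board axes (mm) minus chip, from hood front edge and board edges in one view"""
    H=hsv(im); h,S,v=[H[:,:,i].astype(int) for i in range(3)]
    c=np.radians(-17); A=np.array([[np.cos(c),np.sin(c)],[-np.sin(c),np.cos(c)]])
    tb=lambda uv,z:(cast("wrist",uv,z,s)[:,:2]*1000)@A.T
    b=max(blobs((h>100)&(h<125)&(S>100)&(v>40),100),key=cv2.contourArea)
    B=tb(b,.02); x0=np.percentile(B[:,0],3)
    mid=B[(B[:,0]>x0+20)&(B[:,0]<x0+80)]; ylo=np.percentile(mid[mid[:,1]<mid[:,1].mean(),1],20); yhi=np.percentile(mid[mid[:,1]>mid[:,1].mean(),1],80)
    m=(S<70)&(v>70); k=np.zeros_like(m); k[140:225,205:292]=m[140:225,205:292]
    w=blobs(k,40)[0]; top=np.array([(u,w[w[:,0]==u,1].min()-.5) for u in range(w[:,0].min()+5,w[:,0].max()-4)])
    E=tb(top,zu); sx=np.median(E[:,0])
    hx=blobs((h>100)&(h<125)&(S>100)&(v>40),100)[1]; Hd=tb(hx,zu+.121); 
    W=tb(w[w[:,1]<w[:,1].min()+6],zu+.004)
    print("board edge x0",x0.round(1),"y",ylo.round(1),yhi.round(1),"w",(yhi-ylo).round(1))
    print("front edge gap",(sx-x0).round(1),"(want 64)  lateral hood",((W[:,1].min()+W[:,1].max())/2-(ylo+yhi)/2).round(1),"width",np.ptp(W[:,1]).round(1),"head lat",((Hd[:,1].min()+Hd[:,1].max())/2-(ylo+yhi)/2).round(1),
     "edge slope deg",np.degrees(np.polyfit(E[:,1],E[:,0],1)[0]).round(1))
E
python3 - <<'E'
from meas import *
im=cv2.imread("pics/w11.png")[:,:,::-1]; s=monitor.state(); print(s["tcp_pos"])
meas(s,im,s["tcp_pos"][2]-.0389)
im=cv2.imread("pics/w10.png")[:,:,::-1]; s["tcp_pos"]=np.array([.49902,-.01137,.17065]); meas(s,im,.17065-.0389)
E
```

```text
[ 0.49927838 -0.01195216  0.0840264 ]
board edge x0 388.8 y 80.0 187.5 w 107.5
front edge gap 66.2 (want 64)  lateral hood 0.3 width 38.5 head lat 1.3 edge slope deg -0.0
board edge x0 388.8 y 79.9 187.4 w 107.6
front edge gap 65.7 (want 64)  lateral hood -0.2 width 12.4 head lat 1.9 edge slope deg 3.0
```

>>> apply_moves:
  targets:
    - [[1, 0, 0, 0, 0, 0, 10], [1.7, -0.4, 3, 0, 0, 0, 10], [1.7, -0.4, 6, 0, 0, 0, 10], [1.7, -0.4, 9, 0, 0, 0, 10], [1.7, -0.4, 11, 0, 0, 0, 10], [1.7, -0.4, 11, 0, 0, 0, 10], [1.7, -0.4, 11, 0, 0, 0, 10], [1.7, -0.4, 11, 0, 0, 0, 10]]

```text
clock: 20.0
tcp_pos: [0.4974, -0.0118, 0.0728]
eef_rot: [3.142, 0.0, 2.845]
wrist_force: [0.4, 0.1, -1.3]
grip_width: 0.392
grasp_force: 59.9
```

```bash
python3 - <<'E'
from meas import *
for _ in range(5): s,im=snap("wrist")
print(s["clock"],s["tcp_pos"],s["eef_rot"],s["wrist_force"],s["grasp_force"],np.abs(s["dq"]).max())
meas(s,im,s["tcp_pos"][2]-.0389)
t=imaging.snapshot("top"); H=hsv(t); h,S,v=[H[:,:,i].astype(int) for i in range(3)]
m=(h<20)&(S>130)&(v>120); k=np.zeros_like(m); k[180:250,310:372]=m[180:250,310:372]
for b in blobs(k,20): print("cap top",rect(cast("top",b,.024)))
sc=imaging.snapshot("scene"); cv2.imwrite("pics/s12.png",sc[:,:,::-1])
# hood in scene: white blob near chip projection
c=imaging.camera_model("scene")
for P in([.4970,-.0122,.034],[.4970,-.0122,.056]):
    q=c["mtx"]@(c["R"]@np.array(P)+c["t"]); print((q[:2]/q[2]).round(1))
g=(hsv(sc)[:,:,1]<60)&(sc.min(2)>120); k=np.zeros_like(g); k[170:215,270:320]=g[170:215,270:320]
for b in blobs(k,15): print("white",b.min(0),b.max(0),b.mean(0).round(1))
E
```

```text
20.2 [ 0.49737148 -0.01179706  0.07275072] [3.14156709e+00 9.40372688e-05 2.84518048e+00] [ 0.57089467 -0.16948493 -1.52230216] 59.91171956062317 0.00108305445954277
board edge x0 388.8 y 80.1 187.6 w 107.5
front edge gap 64.3 (want 64)  lateral hood -0.2 width 38.5 head lat 0.8 edge slope deg -0.0
cap top [ 466.  -296.5   36.8   18.3   -1.3]
[294.  192.5]
[294.3 186.5]
white [284 185] [303 199] [293.7 191.9]
white [303 177] [313 187] [308.  181.8]
white [296 203] [303 213] [299.  208.2]
```

```bash
python3 - <<'E'
from h import *
c=imaging.camera_model("scene"); a=np.radians(-17); R=np.array([[np.cos(a),-np.sin(a)],[np.sin(a),np.cos(a)]])
for z in(.029,.034,.039):
    P=[np.r_[np.array([.497,-.0122])+R@[sx*.026,sy*.019],z] for sx in(-1,1) for sy in(-1,1)]
    q=np.array([c["mtx"]@(c["R"]@p+c["t"]) for p in P]); q=q[:,:2]/q[:,2:]; print(z,q.min(0).round(1),q.max(0).round(1))
sc=cv2.imread("pics/s12.png")[:,:,::-1]; g=(hsv(sc)[:,:,1]<60)&(sc.min(2)>120)
for r in range(182,204): print(r,"".join("#" if g[r,x] else "." for x in range(275,318)))
E
```

```text
0.029 [283.7 187.1] [304.1 200.7]
0.034 [283.8 185.8] [304.2 199.4]
0.039 [283.8 184.5] [304.3 198. ]
182 .............................##########....
183 .............................##########....
184 ................................#######....
185 ............................#.....####..###
186 ...........................##......###.####
187 ..........................###......###..###
188 ..........##............#####...........###
189 .........#####.........######..##.......###
190 .........#######......#######..............
191 .........##########..########..............
192 .........###################...............
193 .........##################................
194 .........################..................
195 ..........##############...................
196 ............###########....................
197 ..............########.....................
198 ................#####......................
199 ...................#.......................
200 ...............................###.........
201 ..............................####.........
202 ...........................................
203 .........................###...............
```

The scene view agrees with the wrist view: the hood's outline is columns 284–303 with its lowest row at 199, and the prediction for 10 mm above the chip was 283.8–304.2 and 199.4. The arm is still, so I'm handing in.

```bash
python3 -c "
from cell import order
print(order.close_job())"
```

```text
the job is handed in; nothing more can be done
None
```

The job is handed in at about 20 s on the clock: the cap is flat in the yellow tray, and the scope is held upright and still about 10 mm above the chip, centred to within about 1–2 mm by measurement and in line with its long side.

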